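# Move the hook-on temperature logger to the full cold block

### The job

The sample tubes are all in one cold block, but the temperature logger is still hooked to the stud of the empty one, and a swab carton is in the way on the full block's ledge: lift the carton off and set it down on the desk the same way up. Press the logger's plunger to unhook it, carry it over and hook it round the full block's stud, so that it clamps the neck and lies flat along the ledge, nose to the stud and tube bank on its left, as it lay before. Let go of it there, and leave the tubes and the other things as they are.

Things in the scene. Friction and masses are not known exactly. Their poses are not given: they have to be found in the camera images.
- logger_grip (a point): White cordless temperature logger with a sprung grabber hook at its nose: 152 mm long at rest, 40 wide, 52 high, 0.13-0.2 kg, lying flat. Axes: x out of the nose, y to its left, z up. Site: fixed to the housing 28 mm behind the front face of the grey finger plate, 40 mm above the flat underside, midway between finger plate and thumb plate when hooked on a stud. Mass centre 45 mm ahead of it.
- finger_plate (a point): Centre of the front face of the logger's upright finger plate (40 wide, 52 high, 6 thick), 40 mm above the underside. In front of it lies the white housing: 70 long, 32 wide, 26 high; then the nose, 24 wide, 6 to 26 mm above the underside, ending 82 mm ahead of this face in a flat end. So 26 mm of plate stand free above the housing for a finger.
- thumb_plate (a point): Centre of the rear face of the plunger's upright thumb plate (34 wide, 52 high, 8 thick, foot level with the underside), 40 mm above the underside; 62 mm behind the finger plate's front face at rest, 42 fully pressed. Pinch the two plates from above: this presses the plunger home on its stop and grips the logger firmly for carrying.
- plunger (a joint): How far the plunger is pressed, in m: 0 at rest, 0.020 fully pressed (a hard stop). A spring pushes it back: 6 N at rest, 10 N fully pressed. The hook moves out of the nose with it. About 0.006 with the hook closed on a stud's 10 mm neck.
- hook_mouth (a point): On the hook: seat of a stud's neck axis in the hook's bend; 81 mm + plunger travel ahead of the finger plate's front, 16 mm above the underside. Hook: level 6 mm rod, shank on the right (9 mm off axis), cross bar with inner face 5 mm ahead of this point, then a 4 mm lip back at the left. Open on the LEFT (+y) only, lip to nose: 20 mm when pressed, 6 mm closed on a neck, shut at rest.
- block_empty_stud (a point): Steel stud on the ledge of the EMPTY cold block, 33 mm to +x and 75 mm to +y of the block's centre: neck 10 mm in diameter, round head 28 mm in diameter (underside 34 mm, top 42 mm above the ledge). Site on its axis 16 mm above the ledge; axes the block's. The logger starts flat on this ledge, hook closed on the neck, nose along the block's +y, bank on its left.
- block_empty: Empty cold block: fixed aluminium, 130 (x) by 200 (y) mm, origin under its centre. The half x = -65 to -5 mm is a bank 50 mm high with two rows of six wells, all empty; the half x = -5 to +65 mm is a flat ledge 20 mm high.
- block_full_stud (a point): Stud of the FULL cold block: the same stud in the same place on the ledge, point on its axis 16 mm above the ledge (36 mm above the table), axes the block's. The logger goes on this ledge the same way round: nose along the block's +y, bank on its left.
- block_full: Full cold block: the same fixed block (bank 50 mm high, ledge 20 mm high, origin under its centre) with white-capped sample tubes in its wells, their tops 80 mm above the table.
- swab_carton_center (a point): Centre of a closed slim white carton of swabs, 30 (x) by 150 (y) by 45 (z) mm, about 50 g, standing on the full block's ledge beside the tube bank, roughly along the block's y, where the logger has to lie. The ledge beyond it and about 30 mm towards the bank are free for fingers; the tubes' tops are 15 mm higher than its top. The desk between the two blocks, on the robot's side of the spray bottle, is clear: 160 mm wide at least.
- tube1: Loose capped sample tube, 16 mm (cap 19 mm) in diameter, 60 mm long, standing in the full block's well row nearest the ledge, at block x = -20, y = -75 mm. Origin at its bottom.
- tube2: Loose capped sample tube, 16 mm (cap 19 mm) in diameter, 60 mm long, standing in the full block's well row nearest the ledge, at block x = -20, y = -45 mm. Origin at its bottom.
- tube3: Loose capped sample tube, 16 mm (cap 19 mm) in diameter, 60 mm long, standing in the full block's well row nearest the ledge, at block x = -20, y = 15 mm. Origin at its bottom.
- tube4: Loose capped sample tube, 16 mm (cap 19 mm) in diameter, 60 mm long, standing in the full block's well row nearest the ledge, at block x = -20, y = 45 mm. Origin at its bottom.
- tube5: Loose capped sample tube, 16 mm (cap 19 mm) in diameter, 60 mm long, standing in the full block's well row nearest the ledge, at block x = -20, y = 75 mm. Origin at its bottom.
- spray_bottle: Blue spray bottle, 76 mm in diameter, 230 mm tall, head reaching 61 mm from its axis to its own -x; stands between the blocks. Origin under its centre.
- pump_bottle: White pump bottle, 68 mm in diameter, 198 mm tall, spout reaching 51 mm. Origin under its centre.
- slide_carton: Cardboard carton, 60 x 110 x 45 mm high, beyond the empty block's ledge. Origin under its centre.
- wipes_box: White box of wipes, 60 x 115 x 60 mm high, beyond the full block's ledge. Origin under its centre.
- phone: Black phone lying flat, 72 x 150 x 9 mm. Origin under its centre.
- swab_packs: Three paper swab packs in a pile, 34 x 185 x 18 mm high. Origin under its centre.

How it is judged (in metres and radians):
On the way:
1. the logger is unhooked from the empty block's stud and carried well clear of it (distance between hook_mouth and block_empty_stud above 0.08 m), for 0.1 s.
At the end, for the whole second after the job is handed in: Hook closed on the neck of the full block's stud (hook_mouth within 6 mm of it, plunger back to 3.5-8.5 mm, still), logger flat (0.10 rad) and within 0.5 rad of the block's y; carton upright on the desk (centre 17-28 mm high, 0.10 rad); tubes and bystanders as they were; robot clear (distance between hook_mouth and block_full_stud below 0.006 m and value of joint plunger between 0.0035 and 0.0085 m and angle between each of logger_grip, swab_carton_center's own z axis and vertical below 0.1 rad and angle between the x axis of logger_grip and the y axis of block_full_stud, either way round below 0.5 rad and velocity of joint plunger below 0.005 m/s and height (world z) of swab_carton_center between 0.017 and 0.028 m); the robot touches nothing.
It fails at once if the sample tubes are knocked or pulled (moved more than 15 mm or tilted more than 0.25 rad) (distance of any of tube1, tube2, tube3, tube4, tube5 from where it was at the start of the episode above 0.015 m or angle between any of tube1, tube2, tube3, tube4, tube5's own z axis and vertical above 0.25 rad).
It fails at once if the swab carton is tipped or swept off the ledge (tilted more than 0.5 rad) (angle between swab_carton_center's own z axis and vertical above 0.5 rad).
It fails at once if a bystander is pushed more than 20 mm or tipped (distance of any of spray_bottle, pump_bottle, slide_carton, wipes_box, phone, swab_packs from where it was at the start of the episode above 0.02 m or angle between any of spray_bottle, pump_bottle, slide_carton, wipes_box, phone, swab_packs's own z axis and vertical above 0.25 rad).
It also fails if it takes over 72 s, if anything falls off the work surface, if the arm or the gripper's body presses on something with over 40 N, if the wrist force passes 120 N, or if a joint passes its speed limit or range.

### The arm

A 6-joint arm with a two-finger parallel gripper is mounted at the origin on the work surface. World frame = base frame: x ahead of the robot, y to its left, z up, the work surface at z = 0. Lengths are in mm, angles in degrees, forces in N, time in s.
With the tool pointing down it reaches from about 300 to 850 mm from the base axis. Payload 4.2 kg.
Tool frame: the origin (TCP) lies midway between the tips of the shut fingers; the grasp point (between the pads) lies 19 mm behind it; z points along the fingers, y is the direction in which the jaws open and shut (so a half turn about z gives the same grasp; the last joint's range is limited). The gripper opens to 91 mm and grips with 3 to 60 N. Pads are 32 mm wide; open, the fingers measure 118 mm over their backs; the gripper's body (76 mm by 178 mm) begins 60 mm behind the grasp point.
Start: joints at [-72.365, 18.312, 89.639, -0, 72.044, -1.146], TCP at [185.131, -544.398, 213.976] pointing down, gripper open.
Joint ranges: [-177.97, 177.97], [-48.28, 115.42], [12.27, 149.76], [-77.06, 257.06], [2.81, 150.46], [-146.56, 146.56]. Speed limits (degrees/s): [147.25, 147.25, 180, 180, 180, 180].

### API

Orientations are given as [roll, pitch, yaw] about the fixed x, y, z axes, in that order (R = Rz(yaw) Ry(pitch) Rx(roll)).
In Python, from workcell import env gives the robot as it stands.
- The arm moves only by the shell command python3 -m jog 'ROWS' [FORCE]. ROWS is JSON, a list of rows, each an object of numbers: "dx", "dy", "dz": the shift along the world's x, y, z in m; "wx", "wy", "wz": the turn, a rotation vector about the world's x, y, z in rad; "grip": the gripper's target within -1 to 1 (shut at 1, half-way at 0, fully open at -1). In form: [{"dx": .., "dy": .., "dz": .., "wx": .., "wy": .., "wz": .., "grip": ..}, ...]. A call has 1 to 10 rows; each row shifts and turns the commanded pose from where the row before left it; what a row does not reach is not made up. A row lasts 1/10 s, in which the tool goes at most 50 mm and 8.59 degrees, less where a joint would pass 70% of its speed; a pose out of reach is approached as far as the arm can. A call with a gripper value outside its range is refused whole. The fingers move at their own pace and stop on an object; FORCE is the grip in N (left out, the last holds). Time passes only in rows, so rows that do not move let the fingers close. It gives the time, the measured TCP pose, the force and the opening at its end, in the units of the state.
- env.state(): the state, without advancing time (a new reading comes with each control period).
- env.grab_frame(name): name is "side" or "top" or "wrist"; returns the picture (420x560x3 uint8, red, green, blue); there is no depth.
- env.get_calibration(name): a dict with "fx", "fy", "cx", "cy" (pixels), "R" (3x3) and "t" (3): a world point X has camera coordinates R X + t. Camera axes: x right, y down, z forward; pixel columns grow to the right and rows downward; lengths in mm; the calibration is good to about 2 mm. A picture is of the moment at which its call begins: read the wrist's pose just before it. get_calibration takes no time and is no camera call; for the wrist camera it gives the pose at the moment of the call.
- env.job_done(): hands the job in, once; it reports no verdict.
The state is a dict: "time_s": time; "qpos": joint angles; "qvel": joint speeds; "effort": joint torques, N m; "ee_pos": TCP position; "ee_rot": TCP orientation; "force": force on the tool from outside, world axes, zero at the start; "torque": the same for the moment, N m; "gripper_width": finger opening in mm.
Only numpy, scipy, OpenCV 4.12 (cv2) and the standard library are available. Lean on these libraries where they do the work, as an engineer would, in place of code of your own. Each camera call takes 0.05 s, during which the arm holds its last target. There are 200 camera calls.

## Working session

There is one attempt and no reset: what is moved stays moved. The work goes in short steps, Python scripts to look and compute and a shell command to move; the robot and the scene stay as the last step left them, time stands still between calls to the robot, and variables do not carry over. Pictures are saved under pics/ and viewed, about 8 in all and at most 12, crops included, and the job is handed in when it is done.

```bash
mkdir -p pics
cat > h.py <<'E'
import numpy as np, cv2
from workcell import env
def snap(n,f):
    im=env.grab_frame(n); cv2.imwrite(f'pics/{f}.png',im[:,:,::-1]); return im
def ray(n,u,v,z,c=None):
    c=c or env.get_calibration(n); R=np.array(c["R"]);t=np.array(c["t"])
    d=R.T@np.array([(u-c["cx"])/c["fx"],(v-c["cy"])/c["fy"],1]);o=-R.T@t
    return o+d*(z-o[2])/d[2]
def proj(n,X,c=None):
    c=c or env.get_calibration(n); p=np.array(c["R"])@np.array(X,float)+np.array(c["t"])
    return np.array([c["fx"]*p[0]/p[2]+c["cx"],c["fy"]*p[1]/p[2]+c["cy"]])
E
python3 - <<'E'
from h import *
for n in("top","side","wrist"):
    snap(n,n+"0"); c=env.get_calibration(n); R=np.array(c["R"]); print(n,c["fx"],c["cx"],c["cy"],(-R.T@np.array(c["t"])).round(),R.round(2).tolist())
a=cv2.imread("pics/top0.png"); cv2.imwrite("pics/top0b.png",cv2.resize(a,(800,600),interpolation=cv2.INTER_CUBIC))
print(env.state())
E
```

```text
top 421.93334951854666 284.133371695245 209.0179534829754 [ 3.420e+02 -1.000e+00  1.232e+03] [[-0.01, -1.0, 0.01], [-0.98, 0.01, -0.18], [0.18, -0.01, -0.98]]
side 524.684744378078 280.9527861206534 210.016405745064 [ -102. -1155.   888.] [[0.88, -0.47, 0.01], [-0.23, -0.46, -0.86], [0.41, 0.75, -0.52]]
wrist 321.78305363218095 282.1740426057487 207.21695415994222 [ 265. -517.  385.] [[0.32, -0.95, -0.0], [-0.9, -0.31, 0.3], [-0.28, -0.09, -0.96]]
{'time_s': 0.15, 'qpos': array([-7.23644408e+01,  1.83420018e+01,  8.96863997e+01, -2.86288137e-04,
        7.20451918e+01, -1.14421383e+00]), 'qvel': array([-0.02399744, -0.06704208, -0.22927429, -0.01812384, -0.00157651,
        0.03269901]), 'effort': array([ 4.28105432e-04, -4.12773943e+01, -2.32154059e+01,  7.27582513e-02,
        4.32750955e-02, -7.59766658e-05]), 'ee_pos': array([ 185.01811761, -544.04416041,  213.35248208]), 'ee_rot': array([-1.79926416e+02, -1.19740378e-03,  1.87798607e+01]), 'force': array([-0.47715622, -0.49027226, -0.14680345]), 'torque': array([-0.01653401,  0.04686844, -0.03155837]), 'gripper_width': 91.21190394937436}
```

View pics/top0b.png

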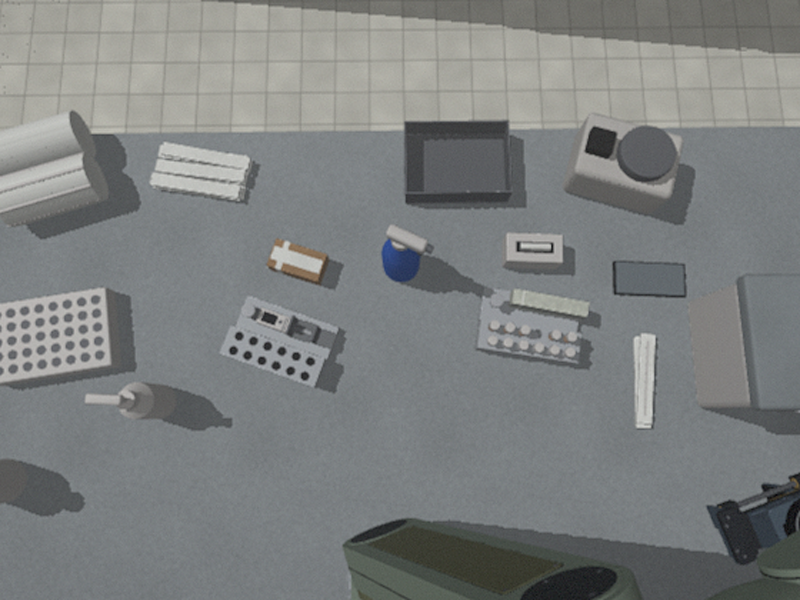

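The top view shows the empty block with the logger at about (280,340), the full block at about (530,330) with the carton at (550,302), and the stud head at (500,298). The desk between the blocks is clear below the spray bottle. Next I'll look at crops of both blocks.

Run:
```python
import cv2,numpy as np
a=cv2.imread("pics/top0.png")
# native coords: x*0.7
f=lambda x,y:cv2.resize(a[y:y+75,x:x+100],None,fx=8,fy=8,interpolation=cv2.INTER_CUBIC)[:,:,:]
l=f(148,202); r=f(325,192)
o=np.vstack([cv2.resize(l,(800,600))]); cv2.imwrite("pics/l.png",l); cv2.imwrite("pics/r.png",r)
cv2.imwrite("pics/lr.png",np.vstack([cv2.resize(l,(400,300)),cv2.resize(r,(400,300))]))
```

```text
(no output)
```

View pics/l.png

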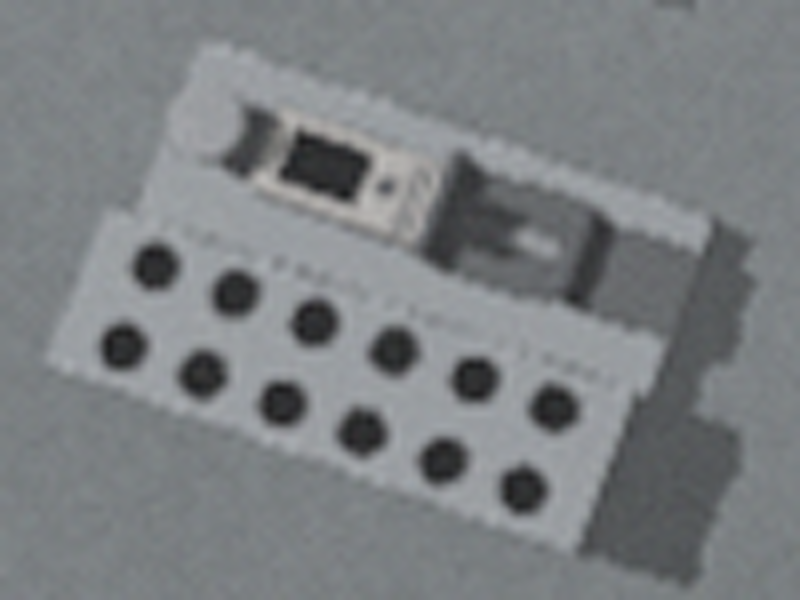

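View pics/r.png

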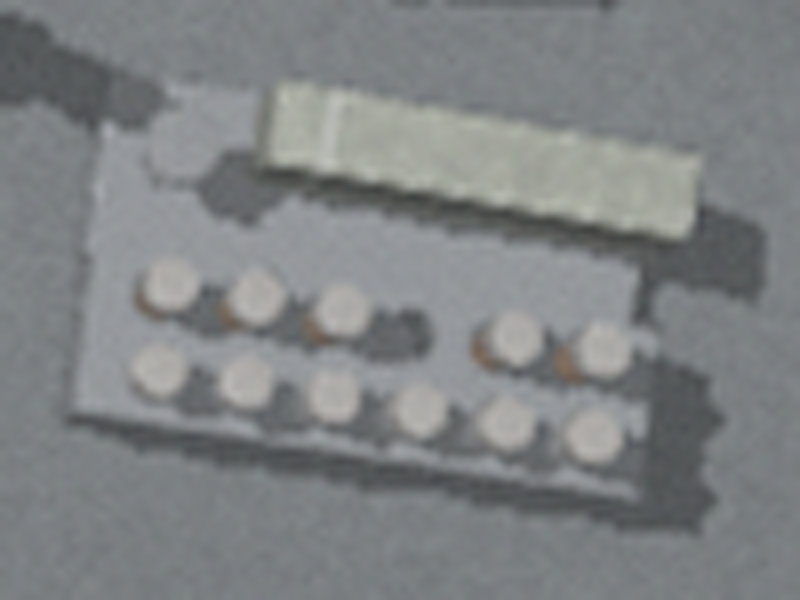

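Left crop: the wells are clear, with the first row from (157,267) to (554,408), the stud head at (212,122), and the logger's plates between x=440 and x=600. Right crop: the caps run from (170,285) to (605,350), the stud head is at (185,143), and the carton's top corners are (275,85), (705,155), (692,235) and (262,165).

Run:
```python
from h import *
P=lambda u,v,o,z:ray("top",o[0]+(u+.5)/8-.5,o[1]+(v+.5)/8-.5,z)[:2]
def block(name,o,row1,z1,stud,f=None):
    a=P(*row1[0],o,z1);b=P(*row1[1],o,z1); d=(a-b);print(name,"row len",np.linalg.norm(d).round(1))
    s=P(*stud,o,62); y=d/np.linalg.norm(d); x=np.array([y[1],-y[0]]); 
    c1=(a+b)/2+20*x; c2=s-33*x-75*y; print("yaw",np.degrees(np.arctan2(x[1],x[0])).round(2),"c from row",c1.round(1),"c from stud",c2.round(1),"stud",s.round(1), "stud from row",(c1+33*x+75*y).round(1)); return x,y,c1
L=(148,202);Rr=(325,192)
x,y,c=block("empty",L,[(157,267),(554,408)],50,(212,122))
x,y,c=block("full",Rr,[(170,285),(605,350)],80,(185,143))
k=np.array([P(u,v,Rr,65) for u,v in[(275,85),(705,155),(692,235),(262,165)]]);m=k.mean(0)
d=k[0]+k[3]-k[1]-k[2];print("carton",k.round(1).tolist(),m.round(1),np.degrees(np.arctan2(-d[0],d[1])).round(1),"in block",((m-c)@x).round(1),((m-c)@y).round(1))
```

```text
empty row len 149.2
yaw -20.13 c from row [486.2 239.3] c from stud [485.7 236.6] stud [542.5 295.7] stud from row [543.  298.4]
full row len 150.9
yaw -9.34 c from row [ 511.9 -260.5] c from stud [ 512.7 -261.6] stud [ 557.4 -193. ] stud from row [ 556.6 -191.8]
carton [[577.3, -225.2], [550.3, -375.8], [521.8, -369.2], [548.7, -219.3]] [ 549.5 -297.4] -10.2 in block 43.1 -30.3
```

View pics/side0.png

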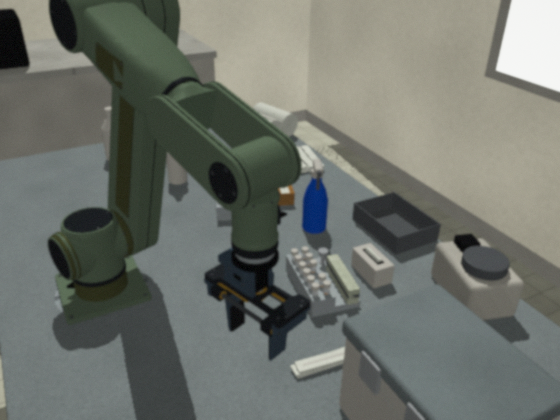

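The side view is mostly the arm, with the full block visible at about (310,280), so it adds little. Full block: yaw −9.3°, stud near (557,−192). Carton: about (549.5,−297.4), yaw −10.2°. I'll move over the carton, jaws across it and part open.

```bash
python3 -m jog '[{"dx":0.0364,"dy":0.0247,"wz":0.107,"grip":-0.2},{"dx":0.0364,"dy":0.0247,"wz":0.107},{"dx":0.0364,"dy":0.0247,"wz":0.107},{"dx":0.0364,"dy":0.0247,"wz":0.107},{"dx":0.0364,"dy":0.0247,"wz":0.107},{"dx":0.0364,"dy":0.0247,"wz":0.107},{"dx":0.0364,"dy":0.0247,"wz":0.107},{"dx":0.0364,"dy":0.0247,"wz":0.107},{"dx":0.0364,"dy":0.0247,"wz":0.107},{"dx":0.0364,"dy":0.0247,"wz":0.107}]' 15
python3 -m jog '[{},{},{}]'
python3 - <<'E'
from h import *
import json
s=env.state();print(s["ee_pos"],s["ee_rot"],s["gripper_width"])
c=env.get_calibration("wrist");a=snap("wrist","w1")
json.dump({k:np.array(v).tolist() for k,v in c.items()},open("w1.json","w"))
cv2.imwrite("pics/w1b.png",cv2.resize(a[:,:,::-1],(800,600),interpolation=cv2.INTER_CUBIC))
E
```

```text
[ 185.01811761 -544.04416041  213.35248208] [-1.79926416e+02 -1.19740378e-03  1.87798607e+01] 91.21190394937436invalid input
invalid input
```

View pics/w1b.png

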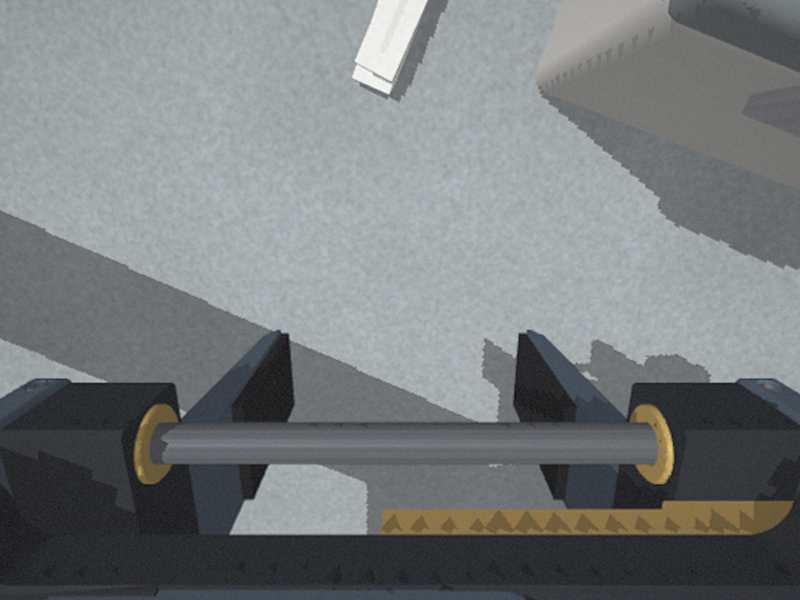

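The wrist view from the start pose shows only desk and gripper, because the move was refused (rows seem to need every key). I'll retry with full rows.

```bash
python3 -m jog '[{"dx":0.0364,"dy":0.0247,"dz":0,"wx":0,"wy":0,"wz":0.107,"grip":-0.2},{"dx":0.0364,"dy":0.0247,"dz":0,"wx":0,"wy":0,"wz":0.107,"grip":-0.2},{"dx":0.0364,"dy":0.0247,"dz":0,"wx":0,"wy":0,"wz":0.107,"grip":-0.2},{"dx":0.0364,"dy":0.0247,"dz":0,"wx":0,"wy":0,"wz":0.107,"grip":-0.2},{"dx":0.0364,"dy":0.0247,"dz":0,"wx":0,"wy":0,"wz":0.107,"grip":-0.2},{"dx":0.0364,"dy":0.0247,"dz":0,"wx":0,"wy":0,"wz":0.107,"grip":-0.2},{"dx":0.0364,"dy":0.0247,"dz":0,"wx":0,"wy":0,"wz":0.107,"grip":-0.2},{"dx":0.0364,"dy":0.0247,"dz":0,"wx":0,"wy":0,"wz":0.107,"grip":-0.2},{"dx":0.0364,"dy":0.0247,"dz":0,"wx":0,"wy":0,"wz":0.107,"grip":-0.2},{"dx":0.0364,"dy":0.0247,"dz":0,"wx":0,"wy":0,"wz":0.107,"grip":-0.2}]' 15
python3 -m jog '[{"dx":0,"dy":0,"dz":0,"wx":0,"wy":0,"wz":0,"grip":-0.2},{"dx":0,"dy":0,"dz":0,"wx":0,"wy":0,"wz":0,"grip":-0.2}]'
cat >> h.py <<'E'
import json
def wsnap(f):
    s=env.state();print(np.round(s["ee_pos"],1),np.round(s["ee_rot"],2),s["gripper_width"],s["force"])
    c=env.get_calibration("wrist");a=snap("wrist",f)
    json.dump({k:np.array(v).tolist() for k,v in c.items()},open(f+".json","w"))
    cv2.imwrite(f"pics/{f}b.png",cv2.resize(a[:,:,::-1],(800,600),interpolation=cv2.INTER_CUBIC))
def wray(f,u,v,z): # 800x600 pixel
    return ray("wrist",(u+.5)*.7-.5,(v+.5)*.7-.5,z,json.load(open(f+".json")))
E
python3 -c "
from h import *
wsnap('w2')"
```

```text
time_s: 1.2
ee_pos: [550.4, -296.1, 213.8]
ee_rot: [-180.0, 0.0, 80.4]
force: [0.0, 0.3, 0.3]
gripper_width: 55.1
time_s: 1.4
ee_pos: [549.4, -296.7, 213.3]
ee_rot: [-179.9, 0.0, 80.2]
force: [-0.3, -0.6, -0.9]
gripper_width: 54.7
[ 549.4 -296.7  213.3] [-1.7992e+02  1.0000e-02  8.0170e+01] 54.65960266318946 [-0.27949407 -0.60298899 -0.94921924]
```

View pics/w2b.png

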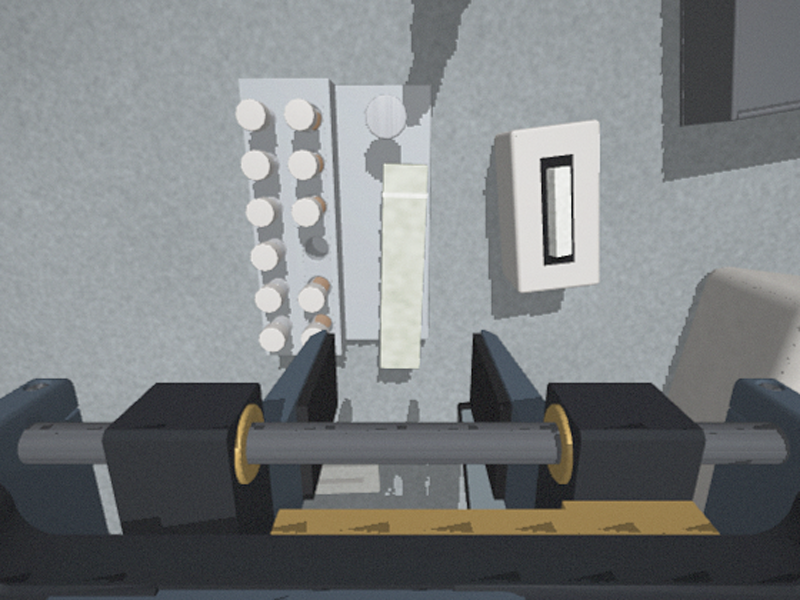

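Wrist view: the stud head is at (385,115). The carton runs from (385,165)/(429,166) to (381,366)/(420,368). The wipes box's top-left edge is at x≈510, well clear, and the bank edge is at x≈335.

Run:
```python
from h import *
f="w2"; W=lambda u,v,z:wray(f,u,v,z)[:2]
s=W(385,116,62);a=W(299,115,80);b=W(312,298,80)
d=a-b;print("stud",s.round(1),"row",np.linalg.norm(d).round(1),"yaw",np.degrees(np.arctan2(-d[0],d[1])).round(2))
k=np.array([W(*p,65) for p in[(385,165),(428,166),(420,368),(381,366)]]);m=k.mean(0);d=k[0]+k[1]-k[2]-k[3]
print(k.round(1).tolist(),m.round(1),np.degrees(np.arctan2(-d[0],d[1])).round(2))
y=np.radians(-9.34);x=np.array([np.cos(y),np.sin(y)])
print("off x rel stud",(m-s)@x,"wipes left",(W(512,135,60)-s)@x,(W(518,292,60)-s)@x, "bank edge",(W(332,80,50)-s)@x,(W(342,345,50)-s)@x,"ledge edge",(W(430,90,20)-s)@x)
l=(W(332,80,50)-W(342,345,50));print("bank yaw",np.degrees(np.arctan2(-l[0],l[1])))
```

```text
stud [ 556.3 -188. ] row 118.7 yaw -9.37
[[550.7, -218.4], [579.0, -224.0], [549.7, -369.9], [520.6, -363.2]] [ 550.  -293.9] -11.54
off x rel stud 11.008494856952646 wipes left 84.42625032735522 95.45149295194531 bank edge -35.27059432504156 -37.9635799241559 ledge edge 31.630854215885666
bank yaw -10.147829150273337
```

```bash
python3 -m jog '[{"dx":0.0005,"dy":0.001,"dz":-0.04,"wx":0,"wy":0,"wz":-0.015,"grip":-0.1},{"dx":0,"dy":0,"dz":-0.04,"wx":0,"wy":0,"wz":0,"grip":-0.1},{"dx":0,"dy":0,"dz":-0.04,"wx":0,"wy":0,"wz":0,"grip":-0.1},{"dx":0,"dy":0,"dz":-0.03,"wx":0,"wy":0,"wz":0,"grip":-0.1},{"dx":0,"dy":0,"dz":-0.02,"wx":0,"wy":0,"wz":0,"grip":-0.1},{"dx":0,"dy":0,"dz":-0.014,"wx":0,"wy":0,"wz":0,"grip":-0.1},{"dx":0,"dy":0,"dz":0,"wx":0,"wy":0,"wz":0,"grip":-0.1}]' 12
python3 -m jog '[{"dx":0,"dy":0,"dz":0,"wx":0,"wy":0,"wz":0,"grip":0.6},{"dx":0,"dy":0,"dz":0,"wx":0,"wy":0,"wz":0,"grip":0.6},{"dx":0,"dy":0,"dz":0,"wx":0,"wy":0,"wz":0,"grip":0.6},{"dx":0,"dy":0,"dz":0,"wx":0,"wy":0,"wz":0,"grip":0.6}]' 12
```

```text
time_s: 2.15
ee_pos: [547.7, -296.7, 28.4]
ee_rot: [-179.8, -0.1, 79.1]
force: [-0.8, 0.3, 0.4]
gripper_width: 50.4
time_s: 2.55
ee_pos: [550.3, -296.9, 31.4]
ee_rot: [179.9, 0.1, 79.2]
force: [-0.9, -0.3, 4.6]
gripper_width: 29.9
```

```bash
python3 -m jog '[{"dx":0,"dy":0,"dz":0.01,"wx":0,"wy":0,"wz":0,"grip":0.6},{"dx":0,"dy":0,"dz":0.03,"wx":0,"wy":0,"wz":0,"grip":0.6},{"dx":0,"dy":0,"dz":0.04,"wx":0,"wy":0,"wz":0,"grip":0.6},{"dx":-0.005,"dy":0.02,"dz":0.04,"wx":0,"wy":0,"wz":0,"grip":0.6},{"dx":-0.015,"dy":0.04,"dz":0,"wx":0,"wy":0,"wz":0,"grip":0.6},{"dx":-0.015,"dy":0.04,"dz":0,"wx":0,"wy":0,"wz":0,"grip":0.6},{"dx":-0.015,"dy":0.04,"dz":0,"wx":0,"wy":0,"wz":0,"grip":0.6},{"dx":-0.015,"dy":0.04,"dz":0,"wx":0,"wy":0,"wz":0,"grip":0.6},{"dx":-0.015,"dy":0.04,"dz":0,"wx":0,"wy":0,"wz":0,"grip":0.6},{"dx":-0.015,"dy":0.04,"dz":0,"wx":0,"wy":0,"wz":0,"grip":0.6}]'
python3 -m jog '[{"dx":-0.015,"dy":0.037,"dz":-0.03,"wx":0,"wy":0,"wz":0,"grip":0.6},{"dx":0,"dy":0,"dz":-0.035,"wx":0,"wy":0,"wz":0,"grip":0.6},{"dx":0,"dy":0,"dz":-0.03,"wx":0,"wy":0,"wz":0,"grip":0.6},{"dx":0,"dy":0,"dz":-0.02,"wx":0,"wy":0,"wz":0,"grip":0.6},{"dx":0,"dy":0,"dz":-0.01,"wx":0,"wy":0,"wz":0,"grip":0.6},{"dx":0,"dy":0,"dz":0,"wx":0,"wy":0,"wz":0,"grip":0.6},{"dx":0,"dy":0,"dz":0,"wx":0,"wy":0,"wz":0,"grip":0.6}]'
python3 -c "
from h import *
snap('top','t1')
a=cv2.imread('pics/t1.png'); cv2.imwrite('pics/t1b.png',cv2.resize(a[180:292,150:430],None,fx=2.8,fy=2.8))"
```

```text
time_s: 3.55
ee_pos: [453.8, -34.8, 150.7]
ee_rot: [179.9, -0.0, 79.2]
force: [1.0, 0.7, -0.8]
gripper_width: 29.7
time_s: 4.25
ee_pos: [440.5, 0.5, 25.8]
ee_rot: [179.9, -0.0, 79.2]
force: [-0.4, 0.3, -0.0]
gripper_width: 30.1
```

View pics/t1b.png

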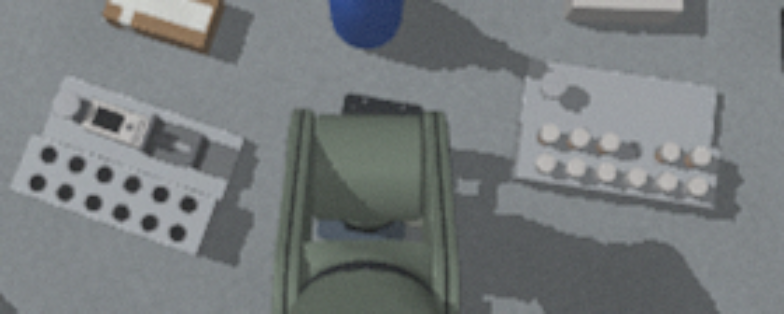

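The carton has left the ledge and is held under the gripper; the tubes and blocks are unmoved. I'll lower gently until I feel contact.

```bash
python3 -m jog '[{"dx":0,"dy":0,"dz":-0.008,"wx":0,"wy":0,"wz":0,"grip":0.6},{"dx":0,"dy":0,"dz":-0.005,"wx":0,"wy":0,"wz":0,"grip":0.6},{"dx":0,"dy":0,"dz":0,"wx":0,"wy":0,"wz":0,"grip":0.6}]'
python3 -m jog '[{"dx":0,"dy":0,"dz":-0.002,"wx":0,"wy":0,"wz":0,"grip":0.6},{"dx":0,"dy":0,"dz":0,"wx":0,"wy":0,"wz":0,"grip":0.6}]'
python3 -m jog '[{"dx":0,"dy":0,"dz":-0.002,"wx":0,"wy":0,"wz":0,"grip":0.6},{"dx":0,"dy":0,"dz":0,"wx":0,"wy":0,"wz":0,"grip":0.6}]'
```

```text
time_s: 4.6
ee_pos: [439.4, 0.5, 11.6]
ee_rot: [-180.0, 0.0, 79.2]
force: [-0.8, -0.1, -0.1]
gripper_width: 29.7
time_s: 4.8
ee_pos: [439.5, 0.6, 10.5]
ee_rot: [-180.0, -0.0, 79.2]
force: [-1.4, 0.6, 5.7]
gripper_width: 29.6
time_s: 5.0
ee_pos: [439.5, 0.6, 9.0]
ee_rot: [180.0, -0.0, 79.2]
force: [-2.2, 0.3, 10.9]
gripper_width: 30.2
```

Contact showed at TCP z≈10, as expected. I'll release, rise and go over the logger for a close look.

```bash
python3 -m jog '[{"dx":0,"dy":0,"dz":0.001,"wx":0,"wy":0,"wz":0,"grip":0},{"dx":0,"dy":0,"dz":0,"wx":0,"wy":0,"wz":0,"grip":-0.2},{"dx":0,"dy":0,"dz":0,"wx":0,"wy":0,"wz":0,"grip":-0.2},{"dx":0,"dy":0,"dz":0.02,"wx":0,"wy":0,"wz":0,"grip":-0.2},{"dx":0,"dy":0,"dz":0.045,"wx":0,"wy":0,"wz":0,"grip":-0.2},{"dx":0,"dy":0,"dz":0.045,"wx":0,"wy":0,"wz":0,"grip":-1},{"dx":0,"dy":0,"dz":0.045,"wx":0,"wy":0,"wz":0,"grip":-1},{"dx":0.012,"dy":0.025,"dz":0.04,"wx":0,"wy":0,"wz":-0.02,"grip":-1},{"dx":0.012,"dy":0.03,"dz":0.01,"wx":0,"wy":0,"wz":-0.03,"grip":-1},{"dx":0.014,"dy":0.03,"dz":0,"wx":0,"wy":0,"wz":-0.035,"grip":-1}]'
python3 -m jog '[{"dx":0.014,"dy":0.03,"dz":0,"wx":0,"wy":0,"wz":-0.035,"grip":-1},{"dx":0.014,"dy":0.035,"dz":0,"wx":0,"wy":0,"wz":-0.04,"grip":-1},{"dx":0,"dy":0,"dz":0,"wx":0,"wy":0,"wz":0,"grip":-1},{"dx":0,"dy":0,"dz":0,"wx":0,"wy":0,"wz":0,"grip":-1},{"dx":0,"dy":0,"dz":0,"wx":0,"wy":0,"wz":0,"grip":-1}]'
python3 -c "
from h import *
wsnap('w3')"
```

```text
time_s: 6.0
ee_pos: [479.2, 86.6, 216.6]
ee_rot: [179.7, -0.1, 74.2]
force: [1.2, -0.0, -1.2]
gripper_width: 90.5
time_s: 6.5
ee_pos: [505.1, 149.9, 213.6]
ee_rot: [-180.0, 0.1, 70.1]
force: [-0.3, 0.1, 0.2]
gripper_width: 91.0
[505.1 149.9 213.6] [-1.7996e+02  6.0000e-02  7.0060e+01] 91.01378709748292 [-0.31531466  0.09081553  0.24770665]
```

View pics/w3b.png

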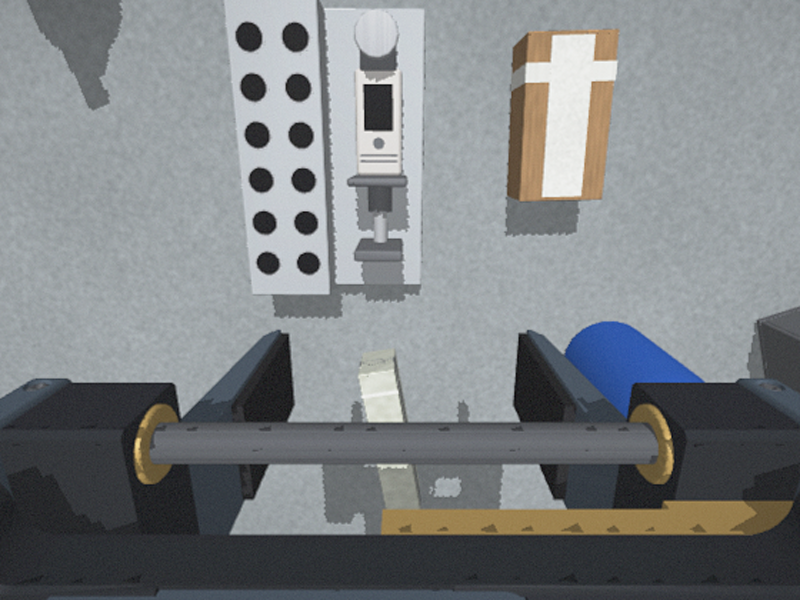

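Wrist view: the stud head is at (377,33), the finger plate's top at rows 177–184 and x 348–407, and the thumb plate's top at row ~240 and x 357–402. The carton stands on the desk at (385,400).

Run:
```python
from h import *
W=lambda u,v,z:wray("w3",u,v,z)[:2]
s=W(377,33,62); fp=W(377.5,178,72); tp=W(380,240,72); 
w1=W(295,37,50);w2=W(308,263,50);d=w1-w2;yaw=np.degrees(np.arctan2(-d[0],d[1]))
n=s-fp;print("stud",s.round(1),"plate",fp.round(1),"thumb top front",tp.round(1),"len stud-fp",np.linalg.norm(n).round(1),"fp-tp",np.linalg.norm(fp-tp).round(1),"logger yaw-90",np.degrees(np.arctan2(-n[0],n[1])).round(2),"block",yaw.round(2),np.linalg.norm(d))
u=n/np.linalg.norm(n);print("grip",(fp-28*u).round(1),(s-115*u).round(1))
a=W(348,180,72);b=W(407,180,72);print(np.linalg.norm(a-b))
```

```text
stud [543.3 302.5] plate [512.8 220.6] thumb top front [499.7 181.4] len stud-fp 87.4 fp-tp 41.3 logger yaw-90 -20.39 block -20.3 150.3880299729249
grip [503.1 194.4] [503.2 194.7]
39.02514562348504
```

```bash
python3 -m jog '[{"dx":0,"dy":0.0044,"dz":0,"wx":0,"wy":0,"wz":0.142,"grip":-1},{"dx":0,"dy":0.0044,"dz":0,"wx":0,"wy":0,"wz":0.142,"grip":-1},{"dx":0,"dy":0.0044,"dz":0,"wx":0,"wy":0,"wz":0.142,"grip":-1},{"dx":0,"dy":0.0044,"dz":0,"wx":0,"wy":0,"wz":0.142,"grip":-1},{"dx":0,"dy":0.0044,"dz":0,"wx":0,"wy":0,"wz":0.142,"grip":-1},{"dx":0,"dy":0.0044,"dz":0,"wx":0,"wy":0,"wz":0.142,"grip":-1},{"dx":0,"dy":0.0044,"dz":0,"wx":0,"wy":0,"wz":0.142,"grip":-1},{"dx":0,"dy":0.0044,"dz":0,"wx":0,"wy":0,"wz":0.142,"grip":-1},{"dx":0,"dy":0.0044,"dz":0,"wx":0,"wy":0,"wz":0.142,"grip":-1},{"dx":0,"dy":0.0044,"dz":0,"wx":0,"wy":0,"wz":0.142,"grip":-1}]' 45
python3 -m jog '[{"dx":0,"dy":0,"dz":-0.02,"wx":0,"wy":0,"wz":0.143,"grip":-1},{"dx":0,"dy":0,"dz":-0.03,"wx":0,"wy":0,"wz":0,"grip":-1},{"dx":0,"dy":0,"dz":-0.03,"wx":0,"wy":0,"wz":0,"grip":-1},{"dx":0,"dy":0,"dz":-0.02,"wx":0,"wy":0,"wz":0,"grip":-1},{"dx":0,"dy":0,"dz":0,"wx":0,"wy":0,"wz":0,"grip":-1},{"dx":0,"dy":0,"dz":0,"wx":0,"wy":0,"wz":0,"grip":-1}]'
python3 -c "
from h import *
wsnap('w4')"
```

```text
time_s: 7.55
ee_pos: [505.4, 193.6, 214.2]
ee_rot: [-180.0, 0.0, 151.7]
force: [-0.6, -0.8, 0.6]
gripper_width: 90.9
time_s: 8.15
ee_pos: [505.9, 194.0, 114.6]
ee_rot: [180.0, 0.0, 159.6]
force: [-0.6, -0.4, -0.1]
gripper_width: 91.5
[505.9 194.  114.6] [1.7998e+02 2.0000e-02 1.5955e+02] 91.45510507958869 [-0.56282469 -0.40454575 -0.06797388]
```

View pics/w4b.png

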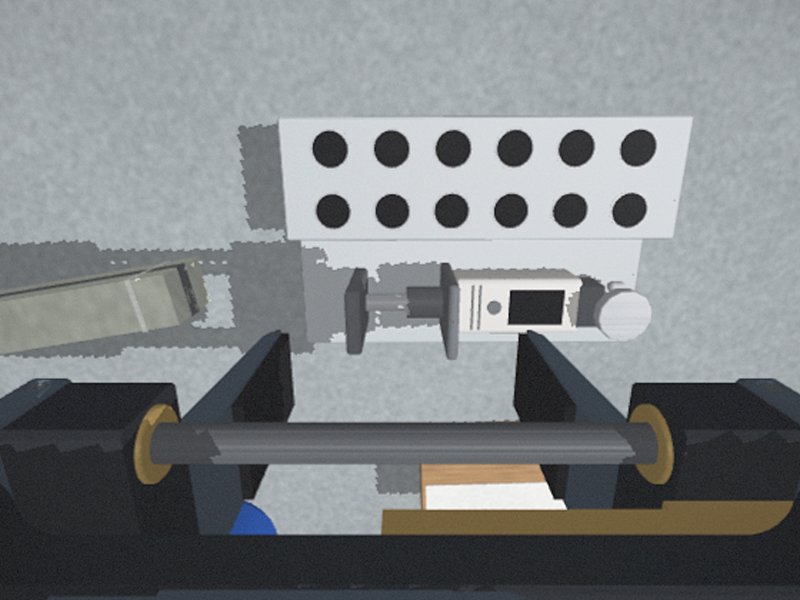

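Wrist view: the plates' outer faces are at x≈346 and 458, so their centre of 402 matches the jaw centre (~403). The stud head is at (623,314).

Run:
```python
from h import *
W=lambda u,v,z:wray("w4",u,v,z)[:2]
s=W(623,313,62);f1=W(458,265,72);f2=W(457,357,72);t1=W(347,270,72);t2=W(347,353,72)
w1=W(333,211,50);w2=W(629,211,50);d=w2-w1;yaw=np.arctan2(-d[0],d[1]);u=d/np.linalg.norm(d);r=np.array([u[1],-u[0]])
st=env.state();p=st["ee_pos"][:2];print(p,"yaw",np.degrees(yaw),"wells",np.linalg.norm(d))
for n,q in dict(stud=s,f=(f1+f2)/2,t=(t1+t2)/2,row=(w1+w2)/2+53*r).items(): print(n,q.round(1),"rel tcp fwd,right",((q-p)@u).round(1),((q-p)@r).round(1))
print("plate len",np.linalg.norm(f1-f2),u,r)
```

```text
[506.43090684 194.3150993 ] yaw -20.49762824140585 wells 150.57898842307526
stud [540.7 302.4] rel tcp fwd,right 113.2 -5.7
f [506.8 222.5] rel tcp fwd,right 26.5 -9.5
t [487.8 171.4] rel tcp fwd,right -28.0 -9.4
row [516.9 232.3] rel tcp fwd,right 39.3 -3.5
plate len 47.99558263457235 [0.35016861 0.93668669] [ 0.93668669 -0.35016861]
```

```bash
python3 -m jog '[{"dx":-0.0036,"dy":0.0024,"dz":-0.02,"wx":0,"wy":0,"wz":-0.001,"grip":-1},{"dx":0,"dy":0,"dz":-0.02,"wx":0,"wy":0,"wz":0,"grip":-1},{"dx":0,"dy":0,"dz":-0.015,"wx":0,"wy":0,"wz":0,"grip":-1},{"dx":0,"dy":0,"dz":-0.009,"wx":0,"wy":0,"wz":0,"grip":-1},{"dx":0,"dy":0,"dz":0,"wx":0,"wy":0,"wz":0,"grip":-1},{"dx":0,"dy":0,"dz":0,"wx":0,"wy":0,"wz":0,"grip":-1}]' 45
python3 -m jog '[{"dx":0,"dy":0,"dz":0,"wx":0,"wy":0,"wz":0,"grip":0},{"dx":0,"dy":0,"dz":0,"wx":0,"wy":0,"wz":0,"grip":0.4},{"dx":0,"dy":0,"dz":0,"wx":0,"wy":0,"wz":0,"grip":0.4},{"dx":0,"dy":0,"dz":0,"wx":0,"wy":0,"wz":0,"grip":0.4},{"dx":0,"dy":0,"dz":0,"wx":0,"wy":0,"wz":0,"grip":0.4}]' 45
```

```text
time_s: 8.8
ee_pos: [502.9, 197.2, 51.0]
ee_rot: [179.9, 0.1, 159.6]
force: [-0.1, 0.8, 0.7]
gripper_width: 91.0
time_s: 9.3
ee_pos: [501.2, 195.6, 50.0]
ee_rot: [-179.8, -0.0, 159.6]
force: [-0.4, -0.7, 0.8]
gripper_width: 54.8
```

```bash
python3 -m jog '[{"dx":0,"dy":0,"dz":0,"wx":0,"wy":0,"wz":0,"grip":0.4},{"dx":0,"dy":0,"dz":0,"wx":0,"wy":0,"wz":0,"grip":0.4},{"dx":0,"dy":0,"dz":0,"wx":0,"wy":0,"wz":0,"grip":0.4},{"dx":0,"dy":0,"dz":0,"wx":0,"wy":0,"wz":0,"grip":0.4}]' 45
```

```text
time_s: 9.7
ee_pos: [501.9, 196.9, 50.0]
ee_rot: [-180.0, -0.0, 159.6]
force: [-1.2, -2.9, 4.0]
gripper_width: 41.2
```

```bash
python3 -m jog '[{"dx":0,"dy":0,"dz":0.004,"wx":0,"wy":0,"wz":0,"grip":0.6},{"dx":0,"dy":0,"dz":0,"wx":0,"wy":0,"wz":0,"grip":0.6},{"dx":0.0037,"dy":-0.0014,"dz":0,"wx":0,"wy":0,"wz":0,"grip":0.6},{"dx":0.0037,"dy":-0.0014,"dz":0,"wx":0,"wy":0,"wz":0,"grip":0.6},{"dx":0,"dy":0,"dz":0,"wx":0,"wy":0,"wz":0,"grip":0.6}]'
python3 -m jog '[{"dx":0.0047,"dy":-0.0018,"dz":0,"wx":0,"wy":0,"wz":0,"grip":0.6},{"dx":0.0047,"dy":-0.0018,"dz":0,"wx":0,"wy":0,"wz":0,"grip":0.6},{"dx":0,"dy":0,"dz":0,"wx":0,"wy":0,"wz":0,"grip":0.6}]'
```

```text
time_s: 10.2
ee_pos: [510.2, 194.1, 53.9]
ee_rot: [180.0, 0.0, 159.5]
force: [-1.1, -0.8, -2.2]
gripper_width: 41.2
time_s: 10.5
ee_pos: [519.8, 190.5, 54.0]
ee_rot: [180.0, 0.0, 159.5]
force: [0.3, 0.6, -1.5]
gripper_width: 41.5
```

```bash
python3 -m jog '[{"dx":0.0094,"dy":-0.0035,"dz":0,"wx":0,"wy":0,"wz":0,"grip":0.6},{"dx":0.0094,"dy":-0.0035,"dz":0,"wx":0,"wy":0,"wz":0,"grip":0.6},{"dx":0,"dy":0,"dz":0.02,"wx":0,"wy":0,"wz":0,"grip":0.6},{"dx":0,"dy":0,"dz":0.04,"wx":0,"wy":0,"wz":0,"grip":0.6},{"dx":0,"dy":0,"dz":0.04,"wx":0,"wy":0,"wz":0,"grip":0.6},{"dx":-0.01,"dy":-0.01,"dz":0.02,"wx":0,"wy":0,"wz":0,"grip":0.6},{"dx":-0.025,"dy":-0.03,"dz":0,"wx":0,"wy":0,"wz":0,"grip":0.6},{"dx":-0.025,"dy":-0.04,"dz":0,"wx":0,"wy":0,"wz":0,"grip":0.6},{"dx":-0.025,"dy":-0.04,"dz":0,"wx":0,"wy":0,"wz":0,"grip":0.6},{"dx":-0.005,"dy":-0.045,"dz":0,"wx":0,"wy":0,"wz":0,"grip":0.6}]'
python3 -m jog '[{"dx":0,"dy":-0.045,"dz":0,"wx":0,"wy":0,"wz":0.0382,"grip":0.6},{"dx":0,"dy":-0.045,"dz":0,"wx":0,"wy":0,"wz":0.0382,"grip":0.6},{"dx":0.01,"dy":-0.045,"dz":0,"wx":0,"wy":0,"wz":0.0382,"grip":0.6},{"dx":0.02,"dy":-0.045,"dz":0,"wx":0,"wy":0,"wz":0.0382,"grip":0.6},{"dx":0.03,"dy":-0.04,"dz":0,"wx":0,"wy":0,"wz":0.0382,"grip":0.6},{"dx":0.03,"dy":-0.04,"dz":0,"wx":0,"wy":0,"wz":0,"grip":0.6},{"dx":0.03,"dy":-0.03,"dz":0,"wx":0,"wy":0,"wz":0,"grip":0.6},{"dx":0.005,"dy":-0.02,"dz":0,"wx":0,"wy":0,"wz":0,"grip":0.6},{"dx":0,"dy":0,"dz":0,"wx":0,"wy":0,"wz":0,"grip":0.6},{"dx":0,"dy":0,"dz":0,"wx":0,"wy":0,"wz":0,"grip":0.6}]'
python3 -c "
from h import *
wsnap('w5')"
```

```text
time_s: 11.5
ee_pos: [445.3, 17.5, 174.1]
ee_rot: [-180.0, -0.1, 159.7]
force: [0.9, -0.7, -1.0]
gripper_width: 41.3
time_s: 12.5
ee_pos: [572.3, -291.7, 173.4]
ee_rot: [179.9, -0.1, 170.4]
force: [-0.4, 0.4, -1.5]
gripper_width: 41.0
[ 572.3 -291.7  173.4] [ 1.7995e+02 -7.0000e-02  1.7044e+02] 40.998419164818024 [-0.41042259  0.42757958 -1.463407  ]
```

View pics/w5b.png

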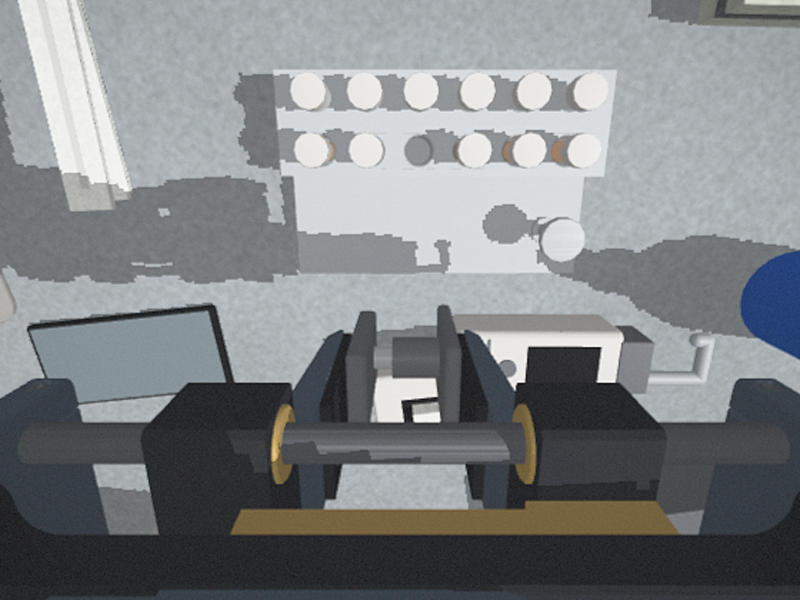

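Wrist view: the stud head is at (562,240). The logger is held level and pressed, with its nose end at x≈651, shank at y≈378, bar centre at x≈704 and lip at (703,341). All five tubes are in place. Now the stud position relative to the hook.

Run:
```python
from h import *
W=lambda u,v,z:wray("w5",u,v,z)[:2]
p=np.array([572.3,-291.7]);s=W(562,240,62);a=W(312,150,80);b=W(584,150,80)
d=b-a;print("yaw",np.degrees(np.arctan2(-d[0],d[1])),np.linalg.norm(d),"stud",s.round(1))
t=np.radians(170.4-180);r=np.array([np.cos(t),np.sin(t)]);u=np.array([-r[1],r[0]])
F=lambda q:(round((q-p)@u,1),round((q-p)@r,1))
print("stud",F(s),"row-stud",F((a+b)/2+53*r+75*u))
for n,q,z in[("nose",(651,360),159),("shank",(670,378),159),("bar",(704,360),159),("lip",(694,341),159),("noseR",(651,392),163)]: print(n,F(W(*q,z)))
```

```text
yaw -9.612056967962763 149.53413810232783 stud [ 556.5 -188.7]
stud (np.float64(98.9), np.float64(-32.8)) row-stud (np.float64(99.9), np.float64(-32.9))
nose (np.float64(109.9), np.float64(3.4))
shank (np.float64(119.8), np.float64(12.3))
bar (np.float64(133.4), np.float64(3.5))
lip (np.float64(127.3), np.float64(-5.6))
noseR (np.float64(110.0), np.float64(17.1))
```

```bash
python3 -m jog '[{"dx":0.0027,"dy":-0.0142,"dz":-0.02,"wx":0,"wy":0,"wz":0,"grip":0.6},{"dx":0,"dy":0,"dz":-0.035,"wx":0,"wy":0,"wz":0,"grip":0.6},{"dx":0,"dy":0,"dz":-0.03,"wx":0,"wy":0,"wz":0,"grip":0.6},{"dx":0,"dy":0,"dz":-0.02,"wx":0,"wy":0,"wz":0,"grip":0.6},{"dx":0,"dy":0,"dz":-0.014,"wx":0,"wy":0,"wz":0,"grip":0.6},{"dx":0,"dy":0,"dz":0,"wx":0,"wy":0,"wz":0,"grip":0.6},{"dx":0,"dy":0,"dz":0,"wx":0,"wy":0,"wz":0,"grip":0.6}]'
python3 -m jog '[{"dx":-0.008,"dy":0.0013,"dz":0,"wx":0,"wy":0,"wz":0,"grip":0.6},{"dx":-0.006,"dy":0.001,"dz":0,"wx":0,"wy":0,"wz":0,"grip":0.6},{"dx":0,"dy":0,"dz":0,"wx":0,"wy":0,"wz":0,"grip":0.6}]'
python3 -m jog '[{"dx":-0.005,"dy":0.0008,"dz":0,"wx":0,"wy":0,"wz":0,"grip":0.6},{"dx":-0.005,"dy":0.0008,"dz":0,"wx":0,"wy":0,"wz":0,"grip":0.6},{"dx":0,"dy":0,"dz":0,"wx":0,"wy":0,"wz":0,"grip":0.6}]'
```

```text
time_s: 13.25
ee_pos: [575.9, -305.4, 56.0]
ee_rot: [-180.0, 0.1, 170.5]
force: [0.1, -0.3, -0.8]
gripper_width: 41.5
time_s: 13.55
ee_pos: [560.3, -303.2, 55.9]
ee_rot: [-180.0, 0.0, 170.5]
force: [-0.4, 0.1, -0.6]
gripper_width: 41.2
time_s: 13.85
ee_pos: [550.4, -301.5, 55.0]
ee_rot: [180.0, -0.0, 170.5]
force: [-0.1, -0.2, -2.3]
gripper_width: 41.1
```

```bash
python3 -m jog '[{"dx":-0.004,"dy":0.0007,"dz":-0.002,"wx":0,"wy":0,"wz":0,"grip":0.6},{"dx":-0.004,"dy":0.0007,"dz":0,"wx":0,"wy":0,"wz":0,"grip":0.6},{"dx":0,"dy":0,"dz":0,"wx":0,"wy":0,"wz":0,"grip":0.6}]'
python3 -m jog '[{"dx":-0.003,"dy":0.0005,"dz":0,"wx":0,"wy":0,"wz":0,"grip":0.6},{"dx":0,"dy":0,"dz":0,"wx":0,"wy":0,"wz":0,"grip":0.6}]'
python3 -m jog '[{"dx":-0.002,"dy":0.0003,"dz":0,"wx":0,"wy":0,"wz":0,"grip":0.6},{"dx":0,"dy":0,"dz":0,"wx":0,"wy":0,"wz":0,"grip":0.6}]'
```

```text
time_s: 14.15
ee_pos: [542.6, -300.1, 52.7]
ee_rot: [180.0, -0.1, 170.5]
force: [-0.2, 0.4, -2.0]
gripper_width: 41.5
time_s: 14.35
ee_pos: [540.0, -299.7, 52.9]
ee_rot: [180.0, -0.0, 170.5]
force: [-0.5, -0.5, -1.7]
gripper_width: 41.2
time_s: 14.55
ee_pos: [538.1, -299.5, 53.0]
ee_rot: [180.0, -0.0, 170.5]
force: [0.1, -0.6, -1.9]
gripper_width: 41.2
```

```bash
python3 -m jog '[{"dx":-0.001,"dy":0.0002,"dz":0,"wx":0,"wy":0,"wz":0,"grip":0.6},{"dx":0,"dy":0,"dz":0,"wx":0,"wy":0,"wz":0,"grip":0.6}]'
python3 -m jog '[{"dx":-0.001,"dy":0.0002,"dz":0,"wx":0,"wy":0,"wz":0,"grip":0.6},{"dx":0,"dy":0,"dz":0,"wx":0,"wy":0,"wz":0,"grip":0.6}]'
python3 -m jog '[{"dx":-0.001,"dy":0.0002,"dz":0,"wx":0,"wy":0,"wz":0,"grip":0.6},{"dx":0,"dy":0,"dz":0,"wx":0,"wy":0,"wz":0,"grip":0.6}]'
```

```text
time_s: 14.75
ee_pos: [537.2, -299.3, 53.0]
ee_rot: [180.0, -0.0, 170.5]
force: [0.3, -0.7, -0.9]
gripper_width: 41.5
time_s: 14.95
ee_pos: [536.2, -299.0, 53.0]
ee_rot: [180.0, -0.0, 170.5]
force: [0.4, -0.4, -0.6]
gripper_width: 41.5
time_s: 15.15
ee_pos: [535.3, -298.9, 53.0]
ee_rot: [180.0, 0.0, 170.5]
force: [-0.1, -0.4, -1.2]
gripper_width: 41.7
```

```bash
python3 -m jog '[{"dx":-0.001,"dy":0.0002,"dz":0,"wx":0,"wy":0,"wz":0,"grip":0.6},{"dx":0,"dy":0,"dz":0,"wx":0,"wy":0,"wz":0,"grip":0.6}]'
python3 -m jog '[{"dx":-0.001,"dy":0.0002,"dz":0,"wx":0,"wy":0,"wz":0,"grip":0.6},{"dx":0,"dy":0,"dz":0,"wx":0,"wy":0,"wz":0,"grip":0.6}]'
python3 -m jog '[{"dx":-0.001,"dy":0.0002,"dz":0,"wx":0,"wy":0,"wz":0,"grip":0.6},{"dx":0,"dy":0,"dz":0,"wx":0,"wy":0,"wz":0,"grip":0.6}]'
```

```text
time_s: 15.35
ee_pos: [534.8, -298.8, 53.1]
ee_rot: [180.0, 0.1, 170.5]
force: [1.2, -0.6, -1.7]
gripper_width: 41.4
time_s: 15.55
ee_pos: [534.4, -298.8, 53.2]
ee_rot: [-180.0, 0.2, 170.4]
force: [4.2, -0.4, -3.5]
gripper_width: 41.5
time_s: 15.75
ee_pos: [534.0, -298.7, 53.3]
ee_rot: [-180.0, 0.2, 170.4]
force: [5.5, -0.0, -4.1]
gripper_width: 41.6
```

Sideways contact starts at TCP x≈535, where the shank should meet the neck. I'll back off a little, lower onto the ledge and release.

```bash
python3 -m jog '[{"dx":0.0034,"dy":-0.0006,"dz":0,"wx":0,"wy":0,"wz":0,"grip":0.6},{"dx":0,"dy":0,"dz":-0.002,"wx":0,"wy":0,"wz":0,"grip":0.6},{"dx":0,"dy":0,"dz":0,"wx":0,"wy":0,"wz":0,"grip":0.6}]'
python3 -m jog '[{"dx":0,"dy":0,"dz":-0.001,"wx":0,"wy":0,"wz":0,"grip":0.6},{"dx":0,"dy":0,"dz":0,"wx":0,"wy":0,"wz":0,"grip":0.6}]'
python3 -m jog '[{"dx":0,"dy":0,"dz":-0.001,"wx":0,"wy":0,"wz":0,"grip":0.6},{"dx":0,"dy":0,"dz":0,"wx":0,"wy":0,"wz":0,"grip":0.6}]'
```

```text
time_s: 16.05
ee_pos: [535.1, -298.7, 50.6]
ee_rot: [180.0, -0.1, 170.5]
force: [0.2, 0.4, -1.8]
gripper_width: 41.5
time_s: 16.25
ee_pos: [535.2, -298.8, 50.1]
ee_rot: [180.0, -0.1, 170.5]
force: [0.1, -0.4, 1.4]
gripper_width: 41.3
time_s: 16.45
ee_pos: [535.2, -298.8, 50.1]
ee_rot: [-180.0, -0.0, 170.5]
force: [-2.1, 1.3, 6.0]
gripper_width: 41.3
```

```bash
python3 -m jog '[{"dx":0,"dy":0,"dz":0.0005,"wx":0,"wy":0,"wz":0,"grip":0.05},{"dx":0,"dy":0,"dz":0,"wx":0,"wy":0,"wz":0,"grip":0},{"dx":0,"dy":0,"dz":0,"wx":0,"wy":0,"wz":0,"grip":-0.06},{"dx":0,"dy":0,"dz":0,"wx":0,"wy":0,"wz":0,"grip":-0.12},{"dx":0,"dy":0,"dz":0,"wx":0,"wy":0,"wz":0,"grip":-0.18},{"dx":0,"dy":0,"dz":0,"wx":0,"wy":0,"wz":0,"grip":-0.25},{"dx":0,"dy":0,"dz":0,"wx":0,"wy":0,"wz":0,"grip":-0.4},{"dx":0,"dy":0,"dz":0,"wx":0,"wy":0,"wz":0,"grip":-0.6},{"dx":0,"dy":0,"dz":0,"wx":0,"wy":0,"wz":0,"grip":-0.8},{"dx":0,"dy":0,"dz":0,"wx":0,"wy":0,"wz":0,"grip":-0.8}]' 20
python3 -m jog '[{"dx":0,"dy":0,"dz":0.005,"wx":0,"wy":0,"wz":0,"grip":-0.8},{"dx":0,"dy":0,"dz":0.015,"wx":0,"wy":0,"wz":0,"grip":-0.8},{"dx":0,"dy":0,"dz":0.03,"wx":0,"wy":0,"wz":0,"grip":-0.8},{"dx":0.01,"dy":0,"dz":0.03,"wx":0,"wy":0,"wz":0,"grip":-0.8},{"dx":0.015,"dy":0,"dz":0.02,"wx":0,"wy":0,"wz":0,"grip":-0.8},{"dx":0.015,"dy":0,"dz":0.01,"wx":0,"wy":0,"wz":0,"grip":-0.8},{"dx":0,"dy":0,"dz":0,"wx":0,"wy":0,"wz":0,"grip":-0.8},{"dx":0,"dy":0,"dz":0,"wx":0,"wy":0,"wz":0,"grip":-0.8}]'
python3 -c "
from h import *
wsnap('w6')"
```

```text
time_s: 17.45
ee_pos: [535.5, -298.4, 48.9]
ee_rot: [180.0, -0.1, 170.5]
force: [0.1, -1.5, -0.3]
gripper_width: 81.4
time_s: 18.25
ee_pos: [575.1, -298.5, 159.0]
ee_rot: [180.0, -0.1, 170.5]
force: [-0.4, -0.1, -0.8]
gripper_width: 82.4
[ 575.1 -298.5  159. ] [ 1.7998e+02 -8.0000e-02  1.7053e+02] 82.36209651418253 [-0.35036413 -0.09717462 -0.78992808]
```

View pics/w6b.png

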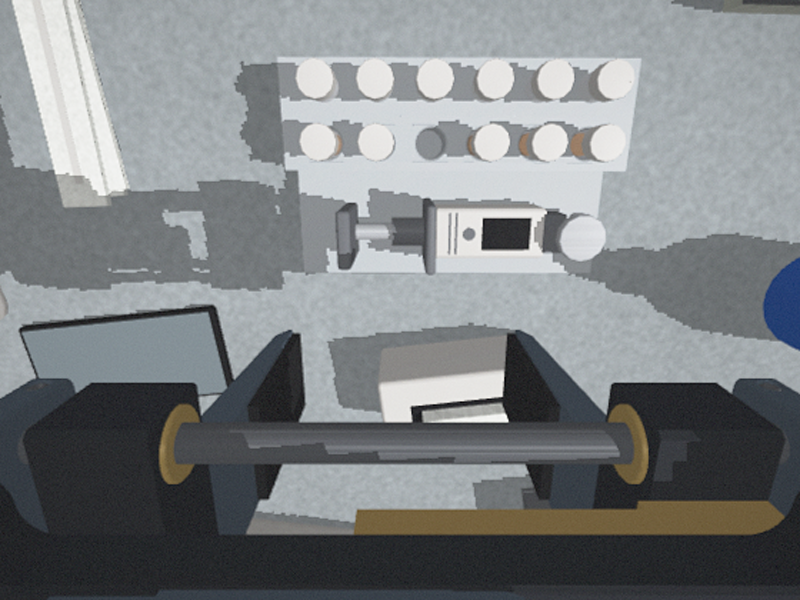

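Wrist view: the logger lies along the ledge with its nose at the stud head (582,237), finger plate front top at x≈437 and thumb plate rear top at x≈337. The tubes are upright. I'll measure whether it clamps, then check the carton from the top camera.

Run:
```python
from h import *
W=lambda u,v,z:wray("w6",u,v,z)[:2]
s=W(582,237,62);f=W(436.5,237,72);t=W(337,237,72)
print("stud",s.round(1),"stud-plate",np.linalg.norm(s-f).round(1),"plate-thumb rear",np.linalg.norm(f-t).round(1))
y=np.radians(-9.4);x=np.array([np.cos(y),np.sin(y)])
for n,q in dict(fp=[(434,202),(435,272)],th=[(345,204),(345,268)]).items():
    m=(W(*q[0],72)+W(*q[1],72))/2; print(n,"lateral of plate vs stud",((m-s)@x).round(1))
# compare with the same plates while hooked on the empty stud
a=cv2.imread("pics/w6.png")
snap("top","t2");b=cv2.imread("pics/t2.png");b0=cv2.imread("pics/top0.png")
cv2.imwrite("pics/t2b.png",cv2.resize(b[140:302,130:480],(798,369),interpolation=cv2.INTER_CUBIC))
```

```text
stud [ 555.8 -188.4] stud-plate 86.4 plate-thumb rear 56.4
fp lateral of plate vs stud -1.5
th lateral of plate vs stud -2.2
```

View pics/t2b.png

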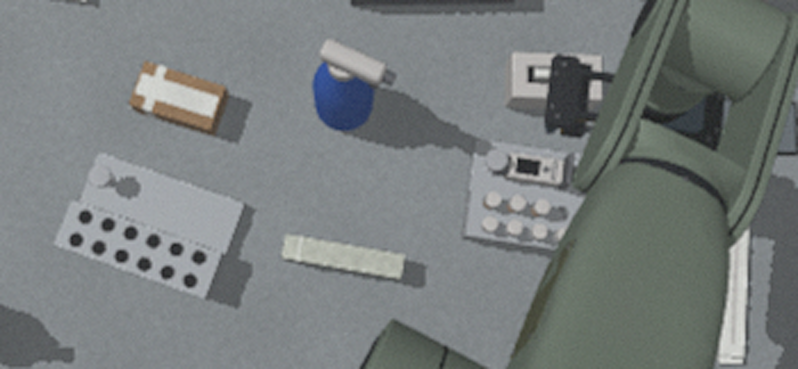

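Stud to plate is 86.4 mm (87 expected when clamped), and the plates are 56.4 mm apart (56 expected), so plunger travel is about 5.6 mm. The top view shows the carton upright on the clear desk and the bystanders in place. The gripper is free, so I'm handing in.

```bash
python3 -c "
from h import *
env.job_done(); s=env.state(); print(s['time_s'],s['ee_pos'])"
```

```text
the job is handed in; nothing more can be done
the job is handed in; nothing more can be done
```

The logger is hooked on the full block's stud and released, the swab carton stands upright on the desk between the blocks, and the job was handed in at about 18.3 s. No verdict was reported.

**What I did:**
- I lifted the carton off the ledge and set it on the desk at about (440, 0) mm.
- I pinched the logger's plates (41 mm apart, fully pressed) and slid it sideways off the empty block's stud.
- I carried it over and slid the hook round the full block's stud until the shank touched the neck, with 4–6 N sideways. I then backed off, lowered it onto the ledge and opened the gripper.

**Last checks:**
- **Clamping:** the finger plate is 86.4 mm from the stud (87 expected), and the plates are 56.4 mm apart (56 expected). That puts the plunger at about 5.6 mm, so the hook is clamped on the neck.
- **Position:** the logger lies along the ledge beside the bank, its plates measuring about 2 mm off the stud's line.
- **Surroundings:** the final pictures show the tubes upright and the carton standing. The bystanders they show look unmoved, though the arm hid part of the full-block side. I judged these, and the logger lying flat, by eye.
- **Robot:** the gripper is open and well above everything, at about 159 mm.

**Disagreements:** the top and wrist cameras differed by about 4–5 mm in y for both studs. I placed the logger by the shift between the studs and by touch, so this mattered little. My very first move was refused because its rows lacked some keys, and nothing moved.

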